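Post a carton through a sprung flap

ROBOT

A 7-joint arm with a two-finger parallel gripper is mounted at the origin on the work surface. World frame = base frame: x ahead of the robot, y to its left, z up, the work surface at z = 0. Lengths are in m, angles in rad, forces in N, time in s.
With the tool pointing down it reaches from about 0.425 to 0.925 m from the base axis. Payload 6.8 kg.
Tool frame: the origin (TCP) lies midway between the tips of the shut fingers; the grasp point (between the pads) lies 19 mm behind it; z points along the fingers, y is the line along which they close (so a half turn about z gives the same grasp; the last joint's range is limited). The gripper opens to 88 mm and grips with 3 to 60 N. Pads are 20 mm wide; open, the fingers measure 115 mm over their backs; the gripper's body (75 mm by 178 mm) begins 61 mm behind the grasp point.
Start: joints at [-1.362, 0.477, 0.022, 1.555, -0.011, 1.109, -0.083], TCP at [0.21, 0.641, 0.223] pointing down, gripper open.
Joint ranges: [-2.96, 2.96], [-0.34, 2.1], [-1.41, 1.46], [0.24, 2.44], [-1.37, 4.51], [0.17, 1.92], [-2.96, 2.96]. Speed limits (rad/s): [2.39, 2.39, 3.14, 3.14, 3.14, 3.14, 3.14].

INTERFACE

Orientations are given as a rotation vector (axis times angle).
In Python, from bench import r gives the robot as it stands.
- The arm moves only by the tool servo_tool, never from a script. Its argument "rows" is text: rows parted by semicolons, each of 7 numbers parted by spaces: the turn, a rotation vector about the tool's x, y, z in degrees, then the shift along the tool's x, y, z in m, then the closure, from 0 (fully open) to 1 (shut). A call has 1 to 20 rows; each row is the pose to reach, as a shift and turn from the pose commanded when the call began, along the tool's axes at that moment; what a row does not reach only later rows make up. A row lasts 1/8 s, in which the tool goes at most 62.5 mm and 10.7 degrees, less where a joint would pass 70% of its speed; a pose out of reach is approached as far as the arm can. A call with a gripper value outside its range is refused whole. The fingers move at their own pace and stop on an object; "newtons" is the grip in N (left out, the last holds). Time passes only in rows, so rows that repeat a pose let the fingers close. It gives the time, the measured TCP pose, the force, the opening and the grip force at its end, in the units of the state.
- r.read_state(): the state, without advancing time (a new reading comes with each control period).
- r.snapshot(name): name is "side" or "top"; returns the picture (400x640x3 uint8, blue, green, red); there is no depth.
- r.camera_info(name): a dict with "fovy" (degrees; the focal length in pixels is half the picture's height over the tangent of half this angle, whatever the lens; pixels are square), "cx", "cy" (the principal point, pixels), "R" (3x3) and "t" (3): a world point X has camera coordinates R X + t. Camera axes: x right, y down, z forward; pixel columns grow to the right and rows downward; lengths in m; the calibration is good to about 2 mm. A picture is of the moment at which its call begins. camera_info takes no time and is no camera call.
- r.sign_off(): hands the job in; it is judged then, once.
Trained networks look in the newest picture that a camera, given by its name, has taken for a name from the list of things; names that differ only in an ending like _2 or _b are one class to them, and where a whole thing is asked for, a point or a joint stands for the part that bears it (a point fixed in the world has none). Each returns a list of dicts, best first, with "conf" (0 to 1); they miss things now and then, are a little off and sometimes report something else, mostly with a low value. They report only what shows in the picture. A call takes as long as a camera call. They do not tell look-alikes from the thing itself.
- r.search_frame(label, camera): "extent" ([left, top, width, height] in pixels, round what is visible of it).
- r.cut_out(label, camera): "pixels" (400x640 bool, what is visible of it) and "extent" ([left, top, width, height] in pixels, round what is visible of it).
- r.spot_point(label, camera): "at" ([column, row] in pixels: a listed point, or the origin of a listed thing).
The state is a dict: "clock": time; "joint_pos": joint angles; "joint_vel": joint speeds; "joint_efforts": joint torques, N m; "tool_pos": TCP position; "tool_rot": TCP orientation; "force": force on the tool from outside, world axes, zero at the start; "moment": the same for the moment, N m; "grip_width": finger opening in m; "gripper_force": force on a finger pad.
Only numpy, scipy, OpenCV 4.12 (cv2) and the standard library are available. Lean on these libraries where they do the work, as an engineer would, in place of code of your own. Each camera call takes 0.05 s, during which the arm holds its last target. There are 200 camera calls.

TASK

Post the small carton that lies on the steel deck of the grey collection box: with one finger push the sprung flap down and keep it open, and meanwhile with the other finger push the carton along the deck and over the edge, so that it drops inside. Do not pick the carton up; let the flap close again and leave the things standing around where they are.

Things in the scene. Friction and masses are not known exactly. Their poses are not given: they have to be found in the camera images.
- bin: Grey sheet-metal collection box, fixed on the table, 340 mm long (its x), 190 mm wide (its y), its -y side clear. Origin: on the table under the middle of the deck's edge; x runs from the deck towards the flap, z up. From x = 0 to 144 mm the top is open and covered by the flap; hollow inside, also under the deck. Side walls rise 10 mm above deck level.
- edge (a point): Middle of the deck's edge, on its top surface, where the carton must go over; axes as the box. The deck is level slick steel sheet, top 150 mm above the table, from box x = -190 mm to its edge at x = 0, 182 mm wide between the side walls.
- hinge (a point): Middle of the flap's hinge line (along the box's y), 130 mm beyond the deck's edge (box x) and 45 mm above the deck. The end wall beyond it (box x = 144 to 150 mm) stands 39 mm above the deck; the hinge pin 47 mm, and an ear at each side (x = 126 to 150 mm) 48 mm.
- flap_tip (a point): Middle of the flap's free edge; shut, it lies about 4 mm beyond the deck's edge and 1 mm above the deck. The flap is a plain flat steel sheet 134 mm long, 172 mm wide, 4 mm thick, hinged at its far end; shut, it slopes up from the deck's edge to the hinge at 0.33 rad (19 degrees).
- flap (a joint): Flap angle (rad): 0 shut, grows as its free edge swings down into the box, stop at 1.15. A spring shuts it: about 0.26 N m at 0, 0.45 N m at 0.8 rad (3 N near the free edge, 10 N pressed 40 mm from the hinge); the carton's weight does not open it. Opened 0.3 rad or more it is a chute: the carton slides down it, back under the deck.
- carton: Small closed white carton with a brown band, 35 mm (its x) by 70 mm (its y) by 30 mm high, about 80 g, loose on the deck, long side roughly along the deck's edge. Origin: middle of its underside.
- carton_mid (a point): Centre of the carton, 15 mm above its underside.
- water: Water bottle, 64 mm across, 200 mm high, standing on the table; leave it. Origin: middle of its base.
- tape: Ring of parcel tape lying flat, 100 mm across, 48 mm high, on the table; leave it. Origin: middle of its underside.
- maskbox: White carton 120 by 190 by 85 mm high, on the table; leave it. Origin: middle of its underside.
There are look-alikes about, which are no part of the job. Of the things like the carton, leave any that is red; of the rest the smaller one is meant.

How it is judged:
By the outcome, as a careful person would: the job done as asked, in the order asked, and still so for the second after the job is handed in, with the robot touching nothing.
It also fails if it takes over 48 s, if anything falls off the work surface, if the arm or the gripper's body presses on something with over 40 N, if the wrist force passes 120 N, or if a joint passes its speed limit or range.

## Working session

There is one attempt and no reset: what is moved stays moved. The work goes in short steps, Python scripts to look and compute and a tool call to move; the robot and the scene stay as the last step left them, time stands still between calls to the robot, and variables do not carry over. Pictures are saved under pics/ and viewed, at most 10 in all, crops included, and the job is handed in when it is done.

Besides the shell and the picture viewer there is one more tool, called after "Request:" as name(argument=value, ...) on one line, values as JSON. servo_tool: Moves the arm, as the interface text tells. Its arguments: {"type":"object","properties":{"rows":{"type":"string"},"newtons":{"type":"number"}},"required":["rows"]}

```bash
mkdir -p pics; cat > h.py <<'E'
from bench import r
import numpy as np, cv2
from scipy.spatial.transform import Rotation as Ro
def cam(n):
    c=r.camera_info(n); f=200/np.tan(np.radians(c['fovy'])/2)
    return f,c['cx'],c['cy'],np.array(c['R']),np.array(c['t'])
def ray(n,p):
    f,cx,cy,R,t=cam(n); d=R.T@np.array([(p[0]-cx)/f,(p[1]-cy)/f,1]); return -R.T@t,d
def atz(n,p,z):
    o,d=ray(n,p); return o+d*(z-o[2])/d[2]
def proj(n,X):
    f,cx,cy,R,t=cam(n); c=R@np.array(X)+t; return np.array([cx+f*c[0]/c[2],cy+f*c[1]/c[2]])
def tri(n1,p1,n2,p2):
    o1,d1=ray(n1,p1);o2,d2=ray(n2,p2)
    s=np.linalg.lstsq(np.c_[d1,-d2],o2-o1,rcond=None)[0]
    a,b=o1+s[0]*d1,o2+s[1]*d2
    return (a+b)/2,np.linalg.norm(a-b)
E
python3 - <<'E'
from h import *
for n in('side','top'):
    cv2.imwrite(f'pics/{n}0.png',r.snapshot(n))
    print(n,'cam at',ray(n,(0,0))[0].round(3), r.camera_info(n)['fovy'])
    for l in['bin','carton','edge','hinge','flap_tip','carton_mid','water','tape','maskbox']:
        print(l,[(np.round(d['at'],1).tolist(),round(d['conf'],2)) for d in r.spot_point(l,n)])
    print([(d['extent'],round(d['conf'],2)) for d in r.search_frame('carton',n)])
s=r.read_state();print(s)
E
```

```text
side cam at [ 0.214 -1.072  0.779] 45.70924483056948
bin [([318.7, 229.2], 0.75), ([316.4, 184.0], 0.26)]
carton [([248.6, 286.1], 0.87), ([329.3, 196.0], 0.66), ([304.4, 304.5], 0.63)]
edge [([318.2, 181.4], 0.69)]
hinge [([287.9, 150.5], 0.6)]
flap_tip [([317.2, 183.9], 0.92)]
carton_mid [([245.3, 283.6], 0.77), ([330.1, 195.9], 0.75), ([302.6, 302.7], 0.63)]
water []
tape [([423.4, 254.8], 0.7)]
maskbox [([400.9, 341.9], 0.96)]
[([224.4, 265.4, 40.0, 27.9], 0.79), ([286.9, 290.6, 36.5, 27.5], 0.69), ([314.5, 182.4, 33.6, 21.7], 0.55)]
top cam at [ 0.425 -0.034  1.04 ] 57.41125856327457
bin [([313.9, 199.8], 0.73)]
carton [([417.1, 249.5], 0.79), ([378.9, 291.8], 0.63), ([344.4, 195.3], 0.58)]
edge [([314.2, 197.7], 0.61), ([345.0, 196.6], 0.42)]
hinge [([260.1, 211.9], 0.77)]
flap_tip [([313.8, 198.6], 0.73)]
carton_mid [([346.5, 196.8], 0.73), ([417.9, 247.6], 0.72), ([381.1, 292.7], 0.57)]
water [([183.7, 206.9], 0.9)]
tape [([380.6, 126.5], 0.92)]
maskbox [([468.5, 188.1], 0.84)]
[([405.2, 235.7, 26.9, 25.4], 0.76), ([335.9, 180.3, 21.5, 30.5], 0.71), ([369.0, 272.4, 19.7, 39.4], 0.6), ([363.3, 104.9, 37.6, 40.4], 0.48)]
{'clock': 1.1, 'joint_pos': array([-1.36211008,  0.47700136,  0.0223738 ,  1.55540976, -0.01149534,
        1.10930902, -0.08307491]), 'joint_vel': array([-3.21151994e-05, -2.30756450e-03,  6.89352806e-04, -5.20719003e-04,
       -4.42997218e-04, -2.04874290e-04,  7.99913739e-05]), 'joint_efforts': array([-3.44113905e-04, -5.82735479e+01,  1.53352596e+00, -2.72925782e+01,
       -5.42488054e-02,  1.03544295e-02,  3.82139854e-05]), 'tool_pos': array([0.21025448, 0.64142674, 0.22265836]), 'tool_rot': array([-4.95479906e-01, -3.10225260e+00, -3.82566381e-06]), 'force': array([-0.38813216,  0.66465741, -1.2866046 ]), 'moment': array([0.05606308, 0.0186845 , 0.02135265]), 'gripper_force': 0.0, 'grip_width': 0.08760237642866162}
```

```bash
ls pics
```

```text
side0.png
top0.png
```

View pics/side0.png

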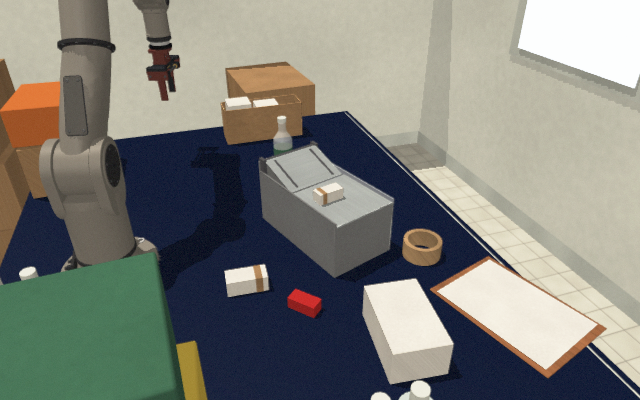

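View pics/top0.png

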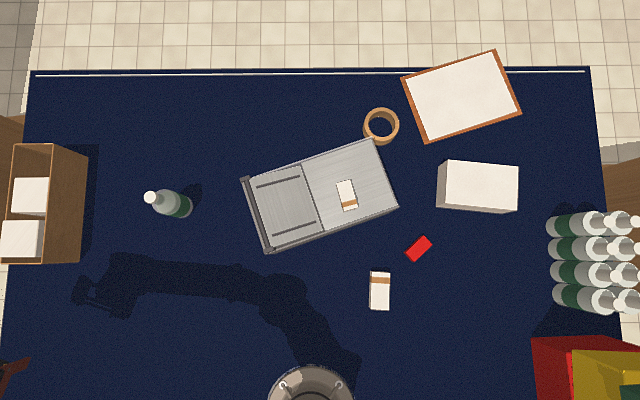

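Top view: the box runs from its deck end (373,139)/(398,207) to the flap end (241,178)/(268,253). There are three carton-like things: red at (418,248), a larger white one on the table at (380,291), and a small white one on the deck at (346,196). The deck one fits, because it is not red, is the smaller white one and lies on the deck. I'll confirm it in an enlarged crop and fit the poses.

```bash
python3 - <<'E'
from h import *
a=cv2.imread('pics/top0.png')[130:260,230:410]; b=cv2.imread('pics/side0.png')[135:275,250:400]
a=cv2.resize(a,None,fx=4.4,fy=4.4,interpolation=cv2.INTER_CUBIC)
cv2.imwrite('pics/ctop.png',a)
b=cv2.resize(b,None,fx=4.2,fy=4.2,interpolation=cv2.INTER_CUBIC)
cv2.imwrite('pics/cside.png',b)
E
```

```text
(no output)
```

View pics/ctop.png

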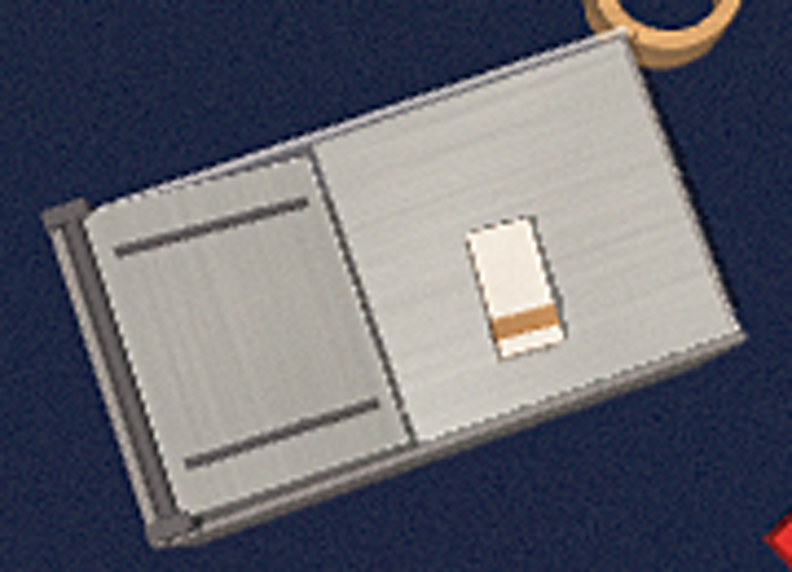

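View pics/cside.png

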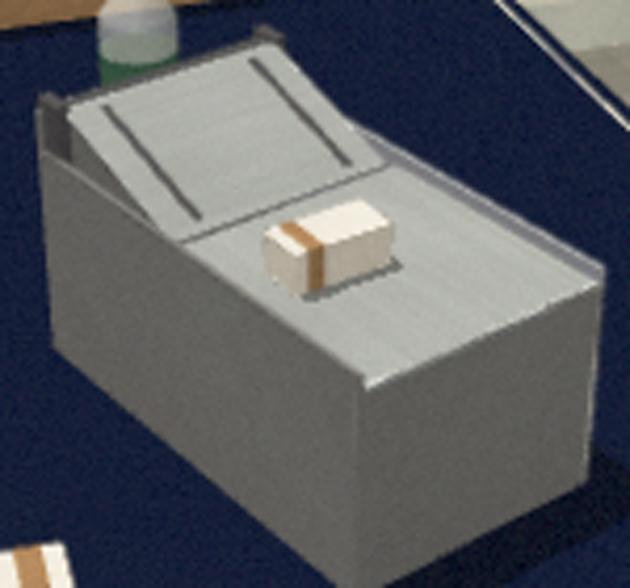

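Confirmed: white carton with a brown band on the deck, parallel to the edge, at (346,196) in the top view. Next I fit the poses.

```bash
cat >> h.py <<'E'
def B2W(b,p):
    c,s=np.cos(b[2]),np.sin(b[2]); p=np.asarray(p,float)
    return np.array([b[0]+c*p[0]-s*p[1],b[1]+s*p[0]+c*p[1],p[2]])
def W2B(b,p):
    c,s=np.cos(b[2]),np.sin(b[2]); d=np.asarray(p)[:2]-b[:2]
    return np.array([c*d[0]+s*d[1],-s*d[0]+c*d[1],p[2]])
E
python3 - <<'E'
from h import *
from scipy.optimize import least_squares
T=lambda u,v:('top',((u+.5)/4.4-.5+230,(v+.5)/4.4-.5+130))
S=lambda u,v:('side',((u+.5)/4.2-.5+250,(v+.5)/4.2-.5+135))
F=[(T(625,32),(-.19,-.095,.16)),(T(742,336),(-.19,.095,.16)),(T(312,150),(.004,-.086,.151)),(T(412,442),(.004,.086,.151)),(T(45,215),(.15,-.095,.198)),(T(155,545),(.15,.095,.198)),
(S(590,480),(-.19,-.095,0)),(S(604,268),(-.19,-.095,.16)),(S(360,380),(-.19,.095,.16)),(S(40,95),(.15,.095,.198)),(S(285,35),(.15,-.095,.198)),(S(180,242),(.004,.086,.151)),(S(387,165),(.004,-.086,.151))]
f=lambda b:np.concatenate([proj(n,B2W(b,X))-p for (n,p),X in F])
s=least_squares(f,[.45,0,1.8],loss='soft_l1');b=s.x
print(b.round(4),s.fun.reshape(-1,2).round(1).tolist())
np.save('b.npy',b)
for q in[(468,232),(533,215),(565,340),(500,358)]:
    n,p=T(*q);print('carton top',W2B(b,atz(n,p,.18)).round(4))
for q in[(393,262),(310,297),(265,265)]:
    n,p=S(*q);print('carton bot',W2B(b,atz(n,p,.15)).round(4))
for q in[(360,200),(392,222),(300,252),(265,235)]:
    n,p=S(*q);print('carton top side',W2B(b,atz(n,p,.18)).round(4))
for l,pp,z in(('edge',(314.2,197.7),.15),('hinge',(260.1,211.9),.195)):print(l,W2B(b,atz('top',pp,z)).round(4))
for l,pp,z in(('edge',(318.2,181.4),.15),('hinge',(287.9,150.5),.195)):print(l,W2B(b,atz('side',pp,z)).round(4))
print(B2W(b,(.09,0,.18)),B2W(b,(-.1,0,.16)))
E
```

```text
[ 0.5566 -0.0119  1.9026] [[0.9, -2.2], [1.8, 0.0], [-0.1, 0.5], [0.2, -0.7], [-0.6, -2.2], [-0.4, -0.1], [-0.6, 0.5], [0.7, -0.0], [-0.2, -0.7], [-1.1, 0.5], [-4.1, -2.6], [-1.3, 0.5], [0.3, -0.2]]
carton top [-0.0612 -0.0085  0.18  ]
carton top [-0.0978 -0.0055  0.18  ]
carton top [-0.0905  0.0646  0.18  ]
carton top [-0.0542  0.0621  0.18  ]
carton bot [-0.0941 -0.0088  0.15  ]
carton bot [-0.0952  0.0561  0.15  ]
carton bot [-0.0493  0.0554  0.15  ]
carton top side [-0.0629 -0.0075  0.18  ]
carton top side [-0.0958 -0.0058  0.18  ]
carton top side [-0.0901  0.0596  0.18  ]
carton top side [-0.0616  0.0641  0.18  ]
edge [-0.0006  0.005   0.15  ]
hinge [0.1302 0.0009 0.195 ]
edge [ 0.0106 -0.0075  0.15  ]
hinge [0.1434 0.0004 0.195 ]
[0.52730192 0.07320703 0.18      ] [ 0.58919304 -0.10643008  0.16      ]
```

```bash
cat >> h.py <<'E'
b=np.load('b.npy')
def target(x,y,z,tilt,sgn):
    "tool y along sgn*box x, tool z down; tilt (deg) lowers the flap-side finger, about the TCP"
    ex=B2W(np.r_[0,0,b[2]],(1,0,0)); ey=B2W(np.r_[0,0,b[2]],(0,1,0))
    Y=sgn*ex; Z=np.array([0,0,-1.]); R0=Ro.from_matrix(np.c_[np.cross(Y,Z),Y,Z])
    return B2W(b,(x,y,z)), Ro.from_rotvec(np.radians(tilt)*ey)*R0
def delta(x,y,z,tilt=0,sgn=1,ref=None):
    if ref is None:
        s=r.read_state(); p0,R0=np.array(s['tool_pos']),Ro.from_rotvec(s['tool_rot'])
    else: p0,R0=ref
    p,R=target(x,y,z,tilt,sgn)
    return np.degrees((R0.inv()*R).as_rotvec()).round(1).tolist(), R0.inv().apply(p-p0).round(4).tolist()
E
python3 - <<'E'
from h import *
for s in(1,-1): print(delta(-.061,.028,.30,0,s),target(-.061,.028,.3,0,s)[0])
print(delta(-.061,.028,.16),Ro.from_rotvec(r.read_state()['tool_rot']).as_matrix().round(3))
print('bottle',atz('top',(183.7,206.9),0),atz('top',(150,197),.2))
E
```

```text
([0.0, -0.0, -37.2], [-0.5472, -0.5784, -0.0774]) [ 0.55001623 -0.07867799  0.3       ]
([-0.0, -0.0, 142.8], [-0.5472, -0.5784, -0.0774]) [ 0.55001623 -0.07867799  0.3       ]
([0.0, -0.0, -37.2], [-0.5472, -0.5784, 0.0626]) [[-0.95   0.311 -0.   ]
 [ 0.311  0.95   0.   ]
 [ 0.    -0.    -1.   ]]
bottle [0.54970968 0.36391517 0.        ] [0.54958326 0.36700755 0.2       ]
```

Request:
servo_tool(rows="0 0 -4 -0.02 -0.02 -0.05 0; 0 0 -8 -0.06 -0.06 -0.077 0; 0 0 -11 -0.10 -0.105 -0.077 0; 0 0 -14 -0.14 -0.148 -0.077 0; 0 0 -17 -0.18 -0.19 -0.077 0; 0 0 -20 -0.22 -0.232 -0.077 0; 0 0 -23 -0.26 -0.275 -0.077 0; 0 0 -26 -0.30 -0.317 -0.077 0; 0 0 -29 -0.34 -0.36 -0.077 0; 0 0 -32 -0.38 -0.40 -0.077 0; 0 0 -34 -0.42 -0.444 -0.077 0; 0 0 -36 -0.46 -0.486 -0.077 0; 0 0 -37.2 -0.50 -0.529 -0.077 0; 0 0 -37.2 -0.535 -0.565 -0.077 0; 0 0 -37.2 -0.5472 -0.5784 -0.077 0; 0 0 -37.2 -0.5472 -0.5784 -0.077 0; 0 0 -37.2 -0.5472 -0.5784 -0.077 0")

```text
clock: 3.22
tool_pos: [0.5498, -0.0773, 0.2996]
tool_rot: [0.522, -3.098, -0.001]
force: [0.5, 0.1, 0.5]
grip_width: 0.0881
gripper_force: 0.0
```

```bash
python3 - <<'E'
from h import *
s=r.read_state();print(s['clock'],s['joint_pos'].round(2),W2B(b,s['tool_pos']))
print(delta(-.061,.028,.162))
E
```

```text
3.225 [-0.39  0.22  0.5   1.78 -0.12  1.17  2.05] [-0.05967071  0.02777713  0.2995616 ]
([0.0, -0.0, 0.1], [0.0002, -0.0014, 0.1376])
```

Request:
servo_tool(rows="0 0 0 0 -0.001 0.05 0; 0 0 0 0 -0.001 0.09 0; 0 0 0 0 -0.001 0.105 0; 0 0 0 0 -0.001 0.105 0; 0 0 0 0 -0.001 0.105 0")

```text
clock: 3.85
tool_pos: [0.5515, -0.0794, 0.1963]
tool_rot: [-0.52, 3.096, -0.0]
force: [-0.3, 0.3, -0.1]
grip_width: 0.0883
gripper_force: 0.0
```

```bash
python3 - <<'E'
from h import *
b_=cv2.resize(r.snapshot('side')[120:280,230:420],None,fx=4,fy=3.7,interpolation=cv2.INTER_CUBIC)
cv2.imwrite('pics/s1.png',b_)
s=r.read_state();print(W2B(b,s['tool_pos']))
for q in ((-.061-.044,.028),(-.061+.044,.028),(-.061+.0575,.028)):
  p=proj('side',B2W(b,(*q,.195))); print(((p-[230,120])*[4,3.7]).round())
E
```

```text
[-0.0622821   0.02686758  0.19628936]
[420. 251.]
[334. 201.]
[322. 194.]
```

View pics/s1.png

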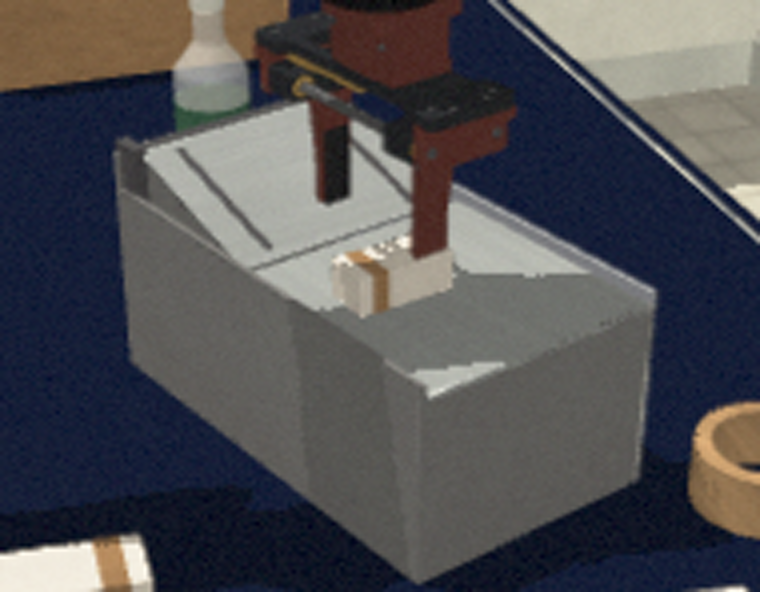

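The side view shows the back finger behind the carton, its tip at (430,255), and the front finger ahead of it at (332,200) with the bottle clear. This matches the projections.

Request:
servo_tool(rows="0 0 0 0 0.001 0.02 0; 0 0 0 0 0.001 0.035 0; 0 0 0 0 0.001 0.035 0; 0 0 0 0 0.001 0.035 0")

```text
clock: 4.4
tool_pos: [0.5505, -0.0788, 0.1602]
tool_rot: [-0.519, 3.098, -0.0]
force: [0.6, -0.2, 0.2]
grip_width: 0.0878
gripper_force: 0.0
```

Request:
servo_tool(rows="0 0 0 0 0.006 0 0; 0 0 0 0 0.012 0 0; 0 0 0 0 0.018 0 0; 0 0 0 0 0.024 0 0; 0 0 0 0 0.029 0 0; 0 0 0 0 0.034 0 0; 0 0 0 0 0.039 0 0; 0 0 0 0 0.044 0 0; 0 0 0 0 0.048 0 0; 0 0 0 0 0.052 0 0; 0 0 0 0 0.056 0 0; 0 0 0 0 0.06 0 0; 0 0 0 0 0.06 0 0")

```text
clock: 6.02
tool_pos: [0.5303, -0.0213, 0.1596]
tool_rot: [0.521, -3.098, -0.001]
force: [0.5, -1.5, 3.8]
grip_width: 0.088
gripper_force: 1.6
```

```bash
python3 - <<'E'
from h import *
b_=cv2.resize(r.snapshot('side')[120:280,230:420],None,fx=4,fy=3.7,interpolation=cv2.INTER_CUBIC)
cv2.imwrite('pics/s2.png',b_)
s=r.read_state();print(W2B(b,s['tool_pos']))
E
```

```text
[-0.00039967  0.02789028  0.15964992]
```

View pics/s2.png

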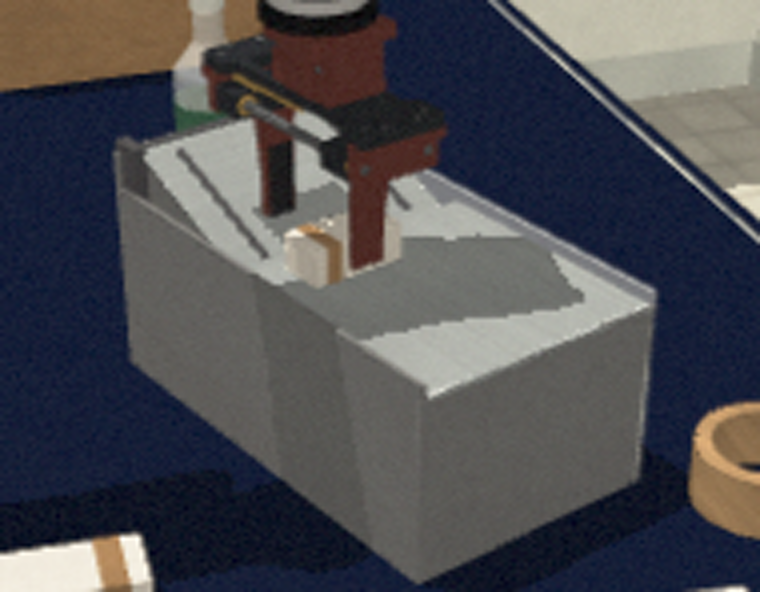

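The flap has begun to open and the carton is square on the back finger at (330,260). Next I tilt 9° so the front finger opens the flap more, then push on.

Request:
servo_tool(rows="3 0 0 0 -0.001 0.004 0; 6 0 0 0 -0.002 0.008 0; 9 0 0 0 -0.003 0.011 0; 9 0 0 0 -0.003 0.011 0; 9 0 0 0 0.001 0.011 0; 9 0 0 0 0.005 0.011 0; 9 0 0 0 0.009 0.011 0; 9 0 0 0 0.009 0.011 0")

```text
clock: 7.08
tool_pos: [0.5273, -0.0134, 0.1486]
tool_rot: [-0.514, 3.064, -0.241]
force: [-0.7, -3.0, 2.6]
grip_width: 0.0876
gripper_force: 1.9
```

```bash
python3 - <<'E'
from h import *
b_=cv2.resize(r.snapshot('side')[120:280,230:420],None,fx=4,fy=3.7,interpolation=cv2.INTER_CUBIC)
cv2.imwrite('pics/s3.png',b_)
s=r.read_state();print(W2B(b,s['tool_pos']),s['force'],s['moment'])
for x in(.02,.03,.036,.042):print(delta(x,.028,.149,9))
E
```

```text
[0.00815896 0.02817896 0.14862454] [ 1.99163849 -3.35929177  2.66452712] [-0.48188115 -0.06469136  0.04338831]
([0.0, -0.0, 0.0], [-0.0002, 0.0116, -0.0022])
([0.0, -0.0, 0.0], [-0.0002, 0.0215, -0.0038])
([0.0, -0.0, 0.0], [-0.0002, 0.0274, -0.0047])
([0.0, -0.0, 0.0], [-0.0002, 0.0334, -0.0057])
```

View pics/s3.png

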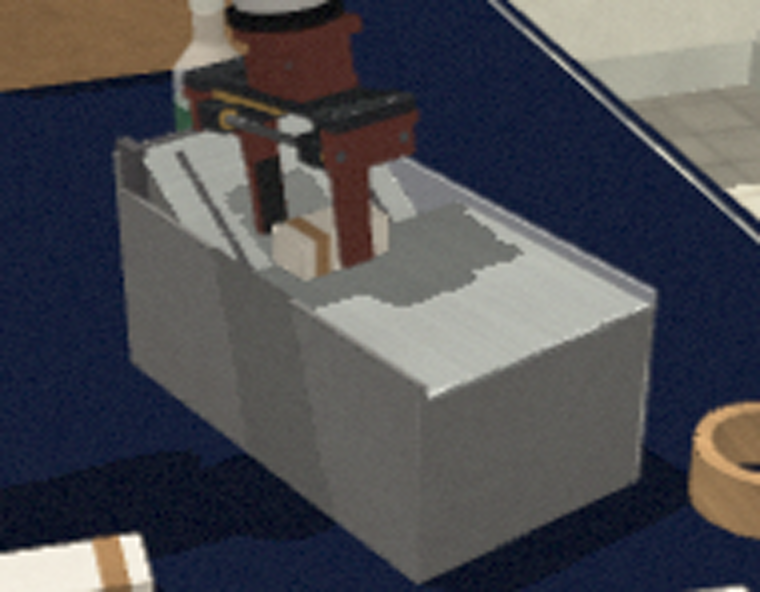

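The flap is well open and the carton, at (315,245), is at the edge. I push it over.

Request:
servo_tool(rows="0 0 0 0 0.004 -0.001 0; 0 0 0 0 0.008 -0.0015 0; 0 0 0 0 0.012 -0.002 0; 0 0 0 0 0.016 -0.003 0; 0 0 0 0 0.02 -0.0035 0; 0 0 0 0 0.024 -0.004 0; 0 0 0 0 0.028 -0.005 0; 0 0 0 0 0.032 -0.0055 0; 0 0 0 0 0.035 -0.006 0; 0 0 0 0 0.035 -0.006 0; 0 0 0 0 0.035 -0.006 0; 0 0 0 0 0.035 -0.006 0; 0 0 0 0 0.035 -0.006 0; 0 0 0 0 0.035 -0.006 0")

```text
clock: 8.88
tool_pos: [0.5158, 0.0195, 0.1491]
tool_rot: [-0.513, 3.064, -0.242]
force: [1.6, -6.9, 1.7]
grip_width: 0.0879
gripper_force: 3.2
```

```bash
python3 - <<'E'
from h import *
b_=cv2.resize(r.snapshot('side')[120:280,230:420],None,fx=4,fy=3.7,interpolation=cv2.INTER_CUBIC)
cv2.imwrite('pics/s4.png',b_)
s=r.read_state();print(W2B(b,s['tool_pos']),s['force'])
E
```

```text
[0.04297046 0.02830117 0.14913967] [ 1.68455226 -6.32786197  1.87095035]
```

View pics/s4.png

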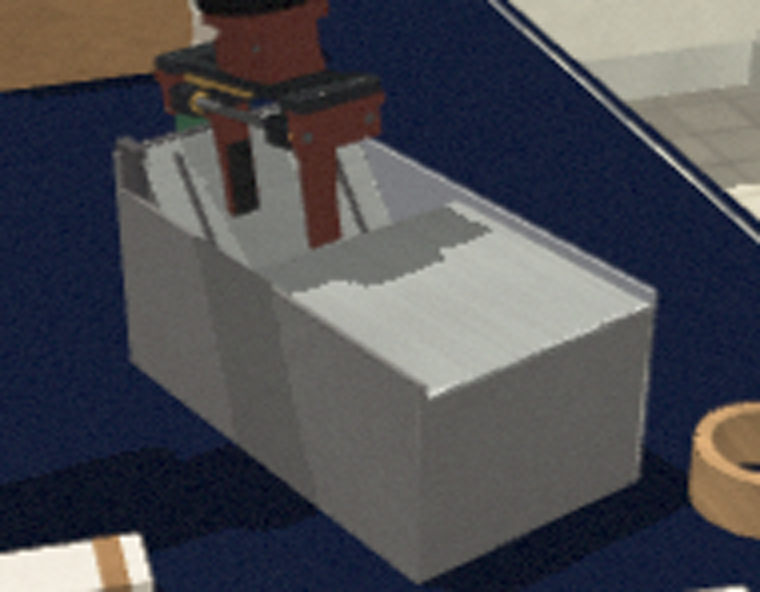

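The carton has gone in and the deck is empty. I lift away so the flap can close.

Request:
servo_tool(rows="0 0 0 0 -0.001 -0.006 0; 0 0 0 0 -0.002 -0.014 0; 0 0 0 0 -0.004 -0.024 0; 0 0 0 0 -0.0055 -0.036 0; 0 0 0 0 -0.008 -0.05 0; 0 0 0 0 -0.012 -0.08 0; 0 0 0 0 -0.019 -0.12 0; 0 0 0 0 -0.024 -0.15 0; 0 0 0 0 -0.024 -0.15 0; 0 0 0 0 -0.024 -0.15 0; 0 0 0 0 -0.024 -0.15 0; 0 0 0 0 -0.024 -0.15 0; 0 0 0 0 -0.024 -0.15 0; 0 0 0 0 -0.024 -0.15 0")

```text
clock: 10.68
tool_pos: [0.5159, 0.0198, 0.3008]
tool_rot: [-0.514, 3.064, -0.241]
force: [-0.5, 0.3, -0.2]
grip_width: 0.0881
gripper_force: 0.0
```

```bash
python3 - <<'E'
from h import *
cv2.imwrite('pics/s5.png',r.snapshot('side'))
s=r.read_state();print(s['clock'],W2B(b,s['tool_pos']),s['force'])
E
```

```text
10.725 [0.04323335 0.02806593 0.3008894 ] [-0.00916561  0.25441201  0.36413339]
```

View pics/s5.png

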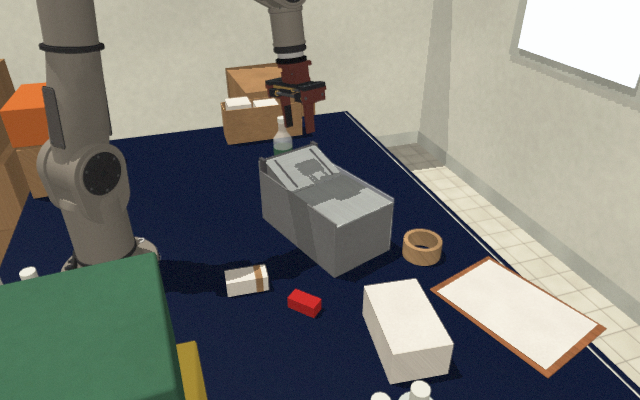

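The flap is shut at (305,165), the deck is empty, the bottle, tape and boxes have not moved, and the arm is clear.

```bash
python3 -c "
from bench import r
print(r.sign_off())"
```

```text
the job is handed in; nothing more can be done
None
```

The carton was pushed over the deck's edge into the box while the other finger held the flap open; the flap has closed, nothing else was moved, and the job was handed in at about 11 s.

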